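# Snap the checked tally onto the sample tote

### The job

Mark the sample tote as checked: take the tally plate out of its rack and push its snap hook straight down onto the tote's bail bar, near the middle, until the sprung gate flicks shut under the bar. Then tug it gently upwards so that the gate bears on the bar and proves the catch, and let the tally hang still from the bar. Never load the bar with more than about 2 kg, and leave the packet beside the rack and the torch beside the tote where they lie.

Things in the scene. Friction and masses are not known exactly. Their poses are not given: they have to be found in the camera images.
- tally: Aluminium tally plate with a snap hook on top, 200 g, upright in the rack. Origin: where the bar's centre line lies when fully home in the throat. z up, y along the bar it takes, x from plate to nose. In mm: plate x -14 to -9, 60 wide in y, lower edge z -90; nose x 9 to 15, to z -28, then a lip flaring out to z -38; throat 18 wide, open below, roof z +5. Let go, it hangs nearly upright.
- tally_grip (a point): Middle of the tally's grip block, 30 mm above the tally's origin: 14 mm thick in x, 34 mm wide in y, z 13 to 47 mm above the origin. To be taken from above across its 14 mm. Below it the hook's shoulders (x -14 to 15 mm, z 5 to 13 mm) take a push from the fingertips.
- gate (a joint): Sprung gate under the throat, hinged in the plate at x -11, z -26 mm, 20 mm long. 0 rad = shut; grows as it swings up into the throat (1.5 most); spring 0.04 N m/rad; gives to -0.15 on its stop if pulled on from inside. An entering bar lifts it past 1 rad with up to about 10 N; within 3 mm of the roof the bar clears it and it flicks shut. A caught bar has about 19 mm of free play.
- tote: Fixed grey tray, 170 (x) by 250 (y) by 32 mm high, holding packets; origin: centre of its underside, z up. A round steel bail bar, 10 mm thick, rubber-bushed (gives 1 mm per 8 N up or down), runs over it along its y at x 0, between posts (24 mm collars) at y -105 and +105 mm.
- bar_low (a point): Point fixed to the tote, 140 mm above its underside, x 0, y 0: the middle of the bail bar's centre line at the bail's LOWEST setting. The bail telescopes and is clamped anywhere from 0 to 38 mm above this, differently each time; that height is not measured and must be felt. The tally may face either way on the bar.
- rack: Fixed rack, 110 by 110 mm foot with two upright cheeks, 60 mm high, that hold the lower 50 mm of the tally's plate in a slot 6.5 mm wide; origin: centre of its underside. Lift the tally 55 mm straight up to clear it.
- pack_rack: Loose packet, 86 x 55 x 22 mm, lying by the rack; leave alone. Origin: centre of underside.
- torch: Small black torch, 26 mm thick, 136 mm long, lying by the tote; leave alone. Origin: centre of underside.
Not all that is in view belongs to the job. There is more than one size of the tally; the job needs the largest.

How it is judged:
On the way, in this order (a step that is already met when the one before it is completed fails the run):
1. the bar presses the hook's gate open (value of joint gate above 0.6 rad and x of tally in the frame of tote between -0.02 and 0.02 m and contact force between tally and tote above 0.5 N), for 0.05 s.
2. the gate has flicked shut (value of joint gate below 0.15 rad and x of tally in the frame of tote between -0.02 and 0.02 m), for 0.1 s.
3. an upward tug makes the shut gate bear on the bar from inside: the gate gives below -0.08 rad under more than 3 N (value of joint gate below -0.08 rad and contact force between tally and tote above 3 N), for 0.1 s.
At the end, for the whole second after the job is handed in: The tally hangs still (below 50 mm/s) from the bail bar by its hook: gate shut (below 0.15 rad), hook origin within 20 mm of the bar in the tote's x, within 50 mm of the bar's middle in y, 130 to 190 mm above the tote's underside, leaning less than 0.5 rad, the hook's y within 0.35 rad of the bar (all of step 2 and y of tally in the frame of tote between -0.05 and 0.05 m and z of tally in the frame of tote between 0.13 and 0.19 m and angle between tally's own z axis and vertical below 0.5 rad and angle between the y axis of tally and the y axis of tote, either way round below 0.35 rad and linear speed of tally below 0.05 m/s); the robot touches nothing.
It fails at once if the bar is loaded with more than 25 N (contact force between tally and tote above 25 N).
It fails at once if the robot itself presses on the tote or its bail with more than 25 N (contact force between any of the fingers, the arm and tote above 25 N).
It fails at once if the packet by the rack or the torch by the tote is shifted by more than 30 mm (distance of any of pack_rack, torch from where it was at the start of the episode above 0.03 m).
It also fails if it takes over 64 s, if anything falls off the work surface, if the arm or the gripper's body presses on something with over 40 N, if the wrist force passes 120 N, or if a joint passes its speed limit or range.

### The arm

A 6-joint arm with a two-finger parallel gripper is mounted at the origin on the work surface. World frame = base frame: x ahead of the robot, y to its left, z up, the work surface at z = 0. Lengths are in m, angles in rad, forces in N, time in s.
With the tool pointing down it reaches from about 0.25 to 0.85 m from the base axis. Payload 12.5 kg.
Tool frame: the origin (TCP) lies on the centre line of the jaws, within the pads' length; the fingertips stand 22 mm ahead of it and the grasp point (between the pads) lies 3 mm ahead of it; z points along the fingers, y is the direction in which the jaws open and shut (so a half turn about z gives the same grasp; the last joint's range is limited). The gripper opens to 93 mm and grips with 3 to 60 N. Pads are 15 mm wide; open, the fingers measure 128 mm over their backs; the gripper's body (75 mm by 188 mm) begins 65 mm behind the grasp point.
Start: joints at [-1.331, 0.351, 1.652, -0, 1.139, -0.085], TCP at [0.176, -0.521, 0.241] pointing down, gripper open.
Joint ranges: [-2.75, 2.75], [-0.79, 2.1], [0.01, 2.65], [-1.57, 4.71], [0.07, 3.14], [-2.87, 2.87]. Speed limits (rad/s): [2.22, 2.22, 2.79, 3.14, 3.14, 3.14].

### API

Orientations are given as a rotation vector (axis times angle).
In Python, from station import ctrl gives the robot as it stands.
- The arm moves only by the shell command python3 -m handwheel 'ROWS'. ROWS is text: rows parted by semicolons, each of 5 numbers parted by spaces: the opening, from 0 (shut) to 1 (fully open), then the shift along the tool's x, y, z in mm, then the turn about the tool's z in rad. In form: jaw dx dy dz roll; .... A call has 1 to 10 rows; each row is the pose to reach, as a shift and turn from the pose measured when the call began, along the tool's axes at that moment; what a row does not reach only later rows make up. A row lasts 1/10 s, in which the tool goes at most 50 mm and 8.59 degrees, less where a joint would pass 70% of its speed; a pose out of reach is approached as far as the arm can. A call with a gripper value outside its range is refused whole. The fingers move at their own pace and stop on an object; the grip force is fixed at half the most. Time passes only in rows, so rows that repeat a pose let the fingers close. It gives the time, the measured TCP pose, the force and the opening at its end, in the units of the state.
- ctrl.observe(): the state, without advancing time (a new reading comes with each control period).
- ctrl.grab_frame(name): name is "scene" or "top"; returns the picture (400x640x3 uint8, red, green, blue); there is no depth.
- ctrl.camera_info(name): a dict with "fov_y" (degrees; the focal length in pixels is half the picture's height over the tangent of half this angle, whatever the lens; pixels are square), "cx", "cy" (the principal point, pixels), "k1" (the pictures are not rectified: a ray, as slopes to the right and down, at radius r is drawn at 1 + k1 r^2 times it, then the intrinsics apply), "rvec" (rotation vector, rad) and "tvec" (3), from world to camera coordinates, as OpenCV has them. Camera axes: x right, y down, z forward; pixel columns grow to the right and rows downward; lengths in m; the calibration is good to about 2 mm. A picture is of the moment at which its call begins. camera_info takes no time and is no camera call.
- ctrl.sign_off(): hands the job in, once; it reports no verdict.
The state is a dict: "time": time; "joint_positions": joint angles; "joint_velocities": joint speeds; "joint_torque": joint torques, N m; "tcp_pos": TCP position; "eef_rot": TCP orientation; "force": force on the tool from outside, world axes, zero at the start; "moment": the same for the moment, N m; "gripper_width": finger opening in m.
Only numpy, scipy, OpenCV 4.12 (cv2) and the standard library are available. Lean on these libraries where they do the work, as an engineer would, in place of code of your own. Each camera call takes 0.05 s, during which the arm holds its last target.

## Working session

There is one attempt and no reset: what is moved stays moved. The work goes in short steps, Python scripts to look and compute and a shell command to move; the robot and the scene stay as the last step left them, time stands still between calls to the robot, and variables do not carry over. Pictures are saved under pics/ and viewed, and the job is handed in when it is done.

```bash
ls; mkdir -p pics
python3 - <<'E'
from station import ctrl
import cv2
for n in("scene","top"):
    f=ctrl.grab_frame(n); cv2.imwrite(f"pics/{n}0.png",f[:,:,::-1]); print(n,ctrl.camera_info(n))
print(ctrl.observe())
E
```

```text
pics
scene {'fov_y': 56.85254159192477, 'cx': 318.0310939536225, 'cy': 196.5578221965552, 'k1': -0.024473474281474446, 'rvec': array([ 2.06579466,  1.05433147, -0.49074184]), 'tvec': array([-0.3767607 , -0.18221531,  1.19898237])}
top {'fov_y': 48.640290942462315, 'cx': 324.45296839227893, 'cy': 197.7800170515956, 'k1': -0.05250658814790909, 'rvec': array([ 2.14937474, -2.13134353,  0.16032575]), 'tvec': array([0.04227851, 0.56094893, 1.06992853])}
{'time': 0.1, 'joint_positions': array([-1.33058221e+00,  3.51171039e-01,  1.65237009e+00, -7.36056987e-06,
        1.13907031e+00, -8.46217640e-02]), 'joint_velocities': array([-0.00050899, -0.00268201, -0.00512864,  0.00027152, -0.00212485,
        0.00178397]), 'joint_torque': array([ 2.49865485e-05, -4.98029816e+01, -2.85705382e+01,  7.00345729e-02,
        2.39415164e-02, -5.00149315e-05]), 'tcp_pos': array([ 0.17547737, -0.52095453,  0.24015764]), 'eef_rot': array([-3.09924410e+00, -5.07851221e-01,  1.34794875e-04]), 'force': array([0.52347505, 0.28391414, 0.24483069]), 'moment': array([-0.00718952, -0.01306997, -0.03732825]), 'gripper_width': 0.09275328579622649}
```

View pics/scene0.png

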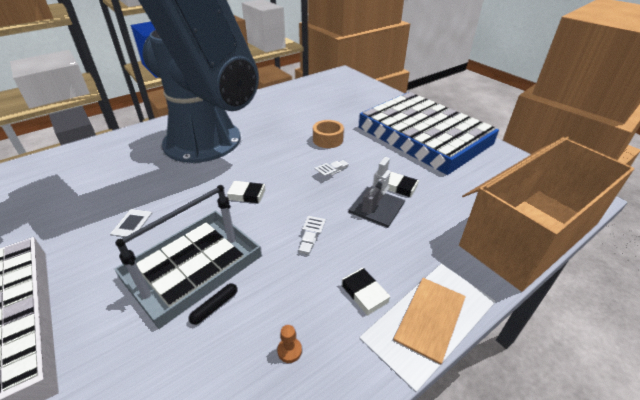

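View pics/top0.png

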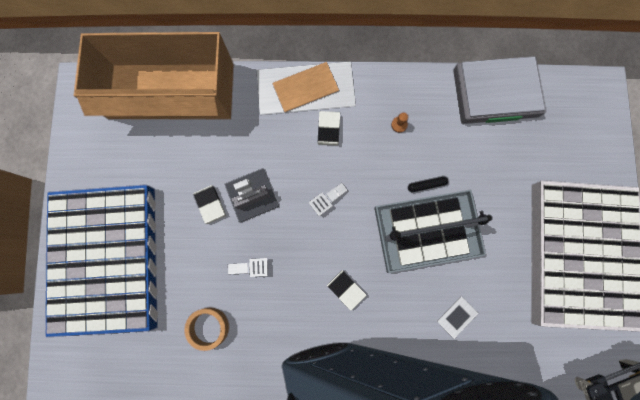

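```bash
cat > h.py <<'E'
import numpy as np, cv2
from station import ctrl
from scipy.spatial.transform import Rotation as R
def cam(n):
    c=ctrl.camera_info(n); f=200/np.tan(np.radians(c['fov_y']/2))
    K=np.array([[f,0,c['cx']],[0,f,c['cy']],[0,0,1.]]); return K,np.array([c['k1'],0,0,0,0.]),np.array(c['rvec']),np.array(c['tvec'])
def proj(n,P):
    K,d,r,t=cam(n); return cv2.projectPoints(np.atleast_2d(np.array(P,float)),r,t,K,d)[0][:,0]
def ray(n,uv):
    K,d,r,t=cam(n); x=cv2.undistortPoints(np.array([[uv]],float),K,d)[0,0]
    M=cv2.Rodrigues(r)[0]; return -M.T@t, M.T@np.array([x[0],x[1],1])
def at(n,uv,z):
    o,v=ray(n,uv); return o+v*(z-o[2])/v[2]
def tri(us,ut):
    o1,a=ray("scene",us);o2,b=ray("top",ut)
    s=np.linalg.lstsq(np.c_[a,-b],o2-o1,rcond=None)[0]
    p,q=o1+a*s[0],o2+b*s[1]; return (p+q)/2,np.linalg.norm(p-q)
def crop(src,out,x0,y0,x1,y1,k):
    im=cv2.imread(src)[y0:y1,x0:x1]; cv2.imwrite(out,cv2.resize(im,None,fx=k,fy=k,interpolation=cv2.INTER_CUBIC))
E
python3 - <<'E'
from h import *
crop("pics/top0.png","pics/t_rack.png",180,150,300,240,6)
crop("pics/scene0.png","pics/s_rack.png",330,140,440,230,7)
crop("pics/top0.png","pics/t_tote.png",360,165,510,285,5)
crop("pics/scene0.png","pics/s_tote.png",100,170,280,330,4)
E
```

```text
(no output)
```

View pics/t_rack.png

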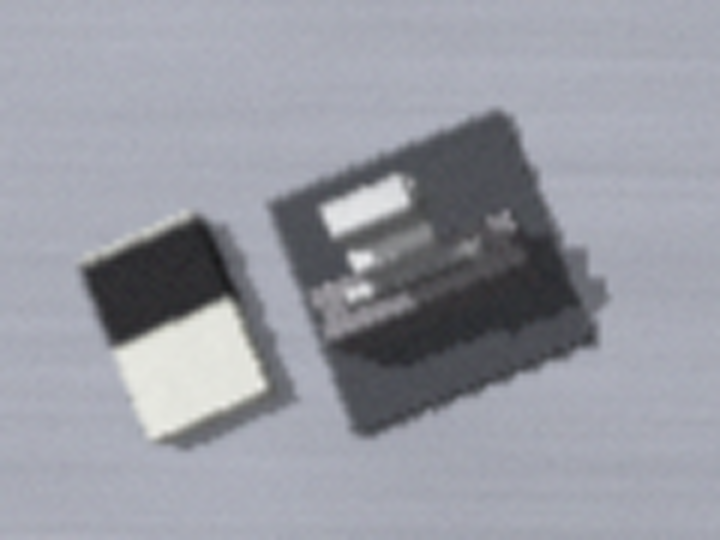

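View pics/s_rack.png

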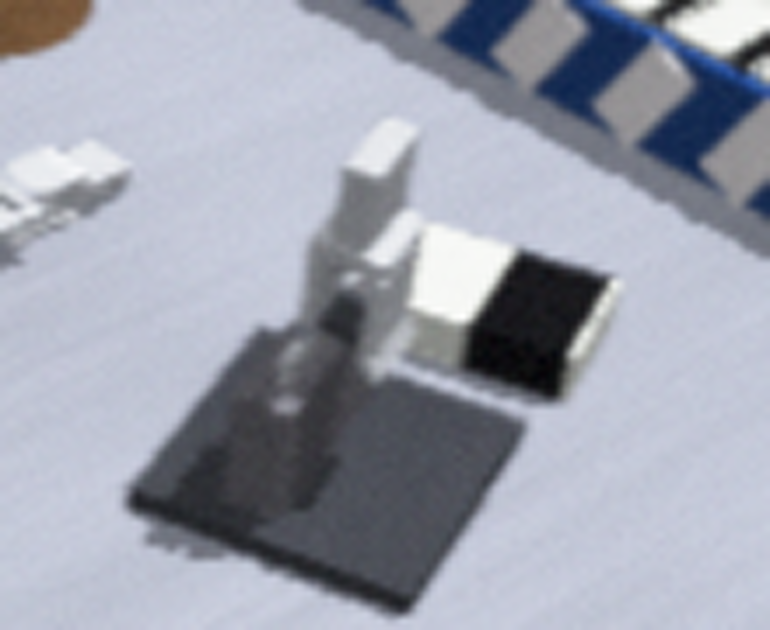

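View pics/t_tote.png

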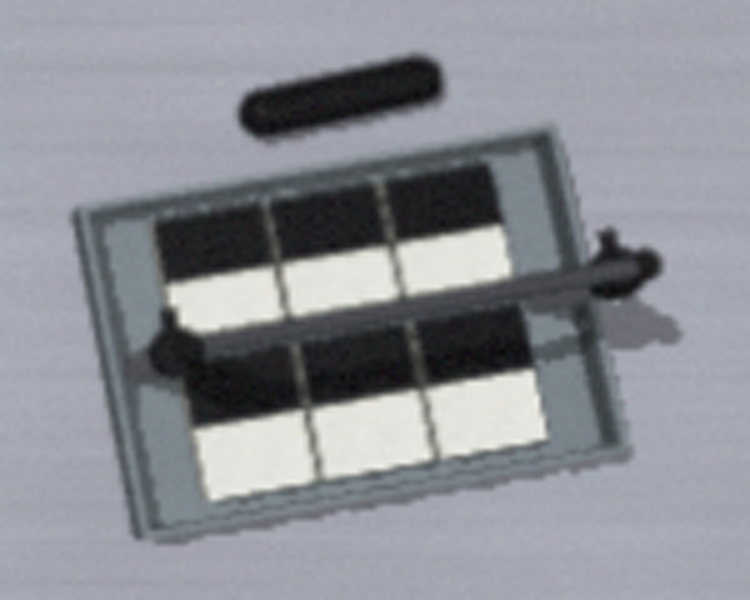

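View pics/s_tote.png

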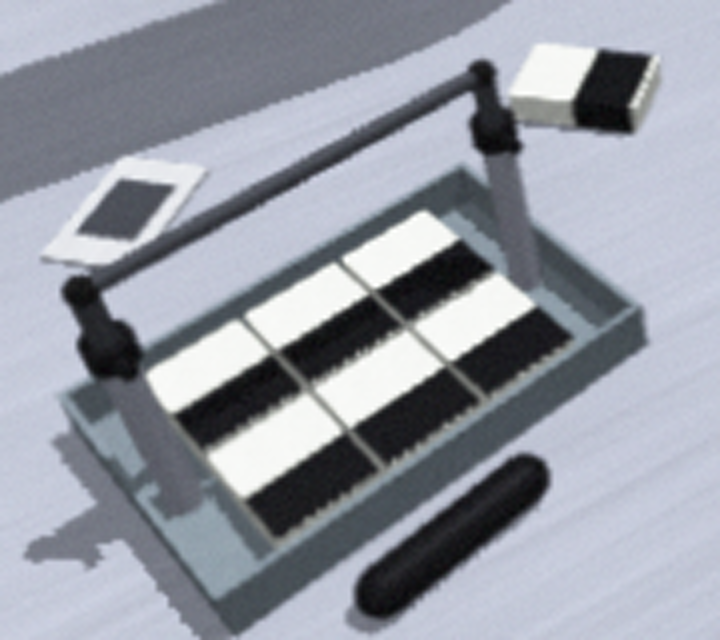

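```bash
cat >> h.py <<'E'
def un(p,x0,y0,k): return np.array([(p[0]+.5)/k-.5+x0,(p[1]+.5)/k-.5+y0])
E
python3 - <<'E'
from h import *
T=lambda p:un(p,180,150,6); S=lambda p:un(p,330,140,7)
print("grip top", tri(S((383,150)),T((367,206))))
q=[(318,210),(405,175),(415,203),(332,238)]
g=[at("top",T(p),0.159)[:2] for p in q]; print(np.round(g,4))
rk=[(265,203),(503,108),(597,345),(362,437)]
r=[at("top",T(p),0.008)[:2] for p in rk]; print("rack",np.round(r,4),np.mean(r,0)); 
for i in range(4):
    d=r[(i+1)%4]-r[i]; print(np.linalg.norm(d),np.degrees(np.arctan2(d[1],d[0])))
    d=g[(i+1)%4]-g[i]; print(' g',np.linalg.norm(d),np.degrees(np.arctan2(d[1],d[0])))
T2=lambda p:un(p,360,165,5); S2=lambda p:un(p,100,170,4)
tt=[(75,210),(553,125),(632,455),(140,538)]
r=[at("top",T2(p),0.032)[:2] for p in tt]; print("tote",np.round(r,4),np.mean(r,0))
for i in range(4):
    d=r[(i+1)%4]-r[i]; print(np.linalg.norm(d),np.degrees(np.arctan2(d[1],d[0])))
ss=[(462,168),(645,310),(62,400)]
print([np.round(at("scene",S2(p),0.032),4) for p in ss])
# bar end tops
print("barends",tri(S2((482,72)),T2((178,348))),tri(S2((82,292)),T2((640,268))))
E
```

```text
grip top (array([0.57536976, 0.23902039, 0.14392121]), np.float64(0.0010992080463210917))
[[0.5713 0.255 ]
 [0.585  0.2225]
 [0.5742 0.2183]
 [0.5606 0.2493]]
rack [[0.6018 0.311 ]
 [0.6449 0.2082]
 [0.5406 0.1644]
 [0.4999 0.2647]] [0.57181203 0.2370504 ]
0.1114936310259816 -67.27405337608862
 g 0.03528513668303112 -67.14529863963267
0.11309007219603147 -157.2230797088857
 g 0.011525058254093164 -158.74587518226573
0.10823513523072133 112.12173189032265
 g 0.03382624139722596 113.80736634405334
0.11199921668122766 24.44771326059348
 g 0.01213678406620254 28.252255944247267
tote [[ 0.5407 -0.0802]
 [ 0.5865 -0.3259]
 [ 0.4189 -0.3592]
 [ 0.3767 -0.1112]] [ 0.48072088 -0.21913354]
0.2499111875626272 -79.43655367584681
0.17089311215851055 -168.73278534640173
0.2515684118589119 99.65470875761947
0.1668910681448642 10.725990096949165
[array([ 0.3812, -0.1174,  0.032 ]), array([ 0.5464, -0.084 ,  0.032 ]), array([ 0.4253, -0.3585,  0.032 ])]
barends (array([ 0.46112719, -0.11458799,  0.15681642]), np.float64(0.005788585674010885)) (array([ 0.49929213, -0.32342174,  0.15595591]), np.float64(0.003244748576769454))
```

```bash
cat >> h.py <<'E'
def rel(goal,yaw_y=None):
    """shift in tool axes (mm) to goal TCP and roll so that tool y lies along yaw_y deg (mod 180)"""
    o=ctrl.observe(); M=R.from_rotvec(o['eef_rot']).as_matrix(); d=M.T@(np.array(goal)-o['tcp_pos'])*1000
    r=0
    if yaw_y is not None:
        a=np.array([np.cos(np.radians(yaw_y)),np.sin(np.radians(yaw_y)),0]); l=M.T@a
        r=np.arctan2(-l[0],l[1]); r=(r+np.pi/2)%np.pi-np.pi/2
    print("tcp",np.round(o['tcp_pos'],4),"tooly deg",np.degrees(np.arctan2(M[1,1],M[0,1])).round(2),"z",M[:,2].round(4),"F",np.round(o['force'],2),"M",np.round(o['moment'],2),"w",round(o['gripper_width'],4),"t",o['time'],"q6",o['joint_positions'].round(3))
    print("shift mm",d.round(1),"roll",round(r,3))
E
python3 - <<'E'
from h import *
T=lambda p:un(p,180,150,6); S=lambda p:un(p,330,140,7)
print([at("top",T(p),0.147).round(4) for p in [(367,206)]],at("scene",S((383,150)),0.147))
# which side is plate? project tally hypotheses
for yaw in (22.5,202.5):
  a=np.radians(yaw); ex=np.array([np.cos(a),np.sin(a),0]);ey=np.array([-np.sin(a),np.cos(a),0]);o=np.array([.5727,.2365,.1])
  for nm,p in dict(plateL=(-11.5,-30,-35),plateR=(-11.5,30,-35),lip=(17,0,-38),shl=(-14,0,13),shr=(15,0,13)).items():
    P=o+(ex*p[0]+ey*p[1])/1000+np.array([0,0,p[2]/1000])
    print(yaw,nm,((proj("top",P)[0]-[180,150]+.5)*6).round(),((proj("scene",P)[0]-[330,140]+.5)*7).round())
rel((0.573,0.2365,0.30),22.5)
E
```

```text
[array([0.5752, 0.2389, 0.147 ])] [0.57823624 0.23503478 0.147     ]
22.5 plateL [488. 247.] [282. 370.]
22.5 plateR [352. 301.] [354. 280.]
22.5 lip [398. 213.] [392. 357.]
22.5 shl [402. 261.] [326. 212.]
22.5 shr [376. 194.] [405. 238.]
202.5 plateL [333. 250.] [413. 301.]
202.5 plateR [469. 197.] [343. 392.]
202.5 lip [426. 288.] [304. 326.]
202.5 shl [377. 196.] [402. 237.]
202.5 shr [403. 263.] [323. 211.]
tcp [ 0.1755 -0.521   0.2402] tooly deg -71.39 z [-2.e-04  1.e-03 -1.e+00] F [0.52 0.28 0.24] M [-0.01 -0.01 -0.04] w 0.0928 t 0.1 q6 [-1.331  0.351  1.652 -0.     1.139 -0.085]
shift mm [ 618.5 -591.   -59.2] roll 1.503
```

```bash
python3 -m handwheel '1 10 -10 -30 0; 1 35 -35 -60 -0.08; 1 66 -64 -60 -0.16; 1 97 -93 -60 -0.25; 1 128 -122 -60 -0.34; 1 159 -152 -60 -0.43; 1 190 -181 -60 -0.52; 1 221 -211 -60 -0.61; 1 252 -240 -60 -0.7; 1 283 -270 -60 -0.8'; python3 -c "
from h import *
rel((0.5765,0.237,0.25),22.5)"
```

```text
time: 1.1
tcp_pos: [0.3579, -0.1732, 0.3005]
eef_rot: [-2.654, -1.679, -0.001]
force: [0.3, -1.0, 0.1]
gripper_width: 0.0929
tcp [ 0.3579 -0.1732  0.3005] tooly deg -25.35 z [-2.e-04  9.e-04 -1.e+00] F [ 0.29 -1.04  0.06] M [-0.06 -0.04 -0.02] w 0.0929 t 1.1 q6 [-5.680e-01 -3.000e-03  1.928e+00  1.000e-03  1.217e+00 -1.260e-01]
shift mm [464.2  21.9  50.8] roll -0.835
```

```bash
python3 -m handwheel '1 45 2 0 -0.08; 1 92 4 0 -0.17; 1 139 7 0 -0.26; 1 186 9 0 -0.35; 1 233 11 0 -0.44; 1 280 13 5 -0.53; 1 327 15 15 -0.62; 1 374 18 25 -0.71; 1 420 20 38 -0.8; 1 464 22 50 -0.835'; python3 -c "
from h import *
f=ctrl.grab_frame('top');cv2.imwrite('pics/top1.png',f[:,:,::-1]);crop('pics/top1.png','pics/top1c.png',180,140,320,245,5)
f=ctrl.grab_frame('scene');cv2.imwrite('pics/sc1.png',f[:,:,::-1]);crop('pics/sc1.png','pics/sc1c.png',300,90,460,230,5)
rel((0.5765,0.237,0.25),22.5)"
```

```text
time: 2.1
tcp_pos: [0.5769, 0.2387, 0.2497]
eef_rot: [-1.74, -2.614, -0.0]
force: [-0.2, -1.0, -0.3]
gripper_width: 0.0929
tcp [0.5767 0.2403 0.2476] tooly deg 22.74 z [-3.6e-03  5.0e-04 -1.0e+00] F [ 0.26 -0.3  -0.75] M [-0.03 -0.11  0.02] w 0.0929 t 2.2 q6 [ 0.32   0.482  1.436  0.002  1.227 -0.078]
shift mm [-3.  -1.4 -2.4] roll 0.004
```

View pics/top1c.png

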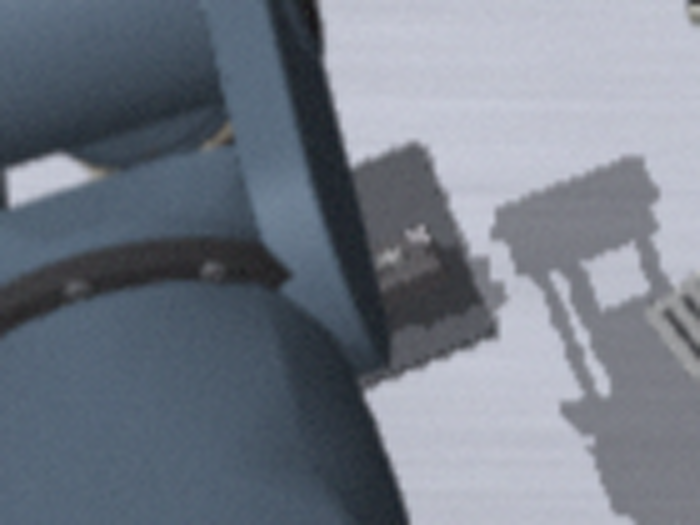

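View pics/sc1c.png

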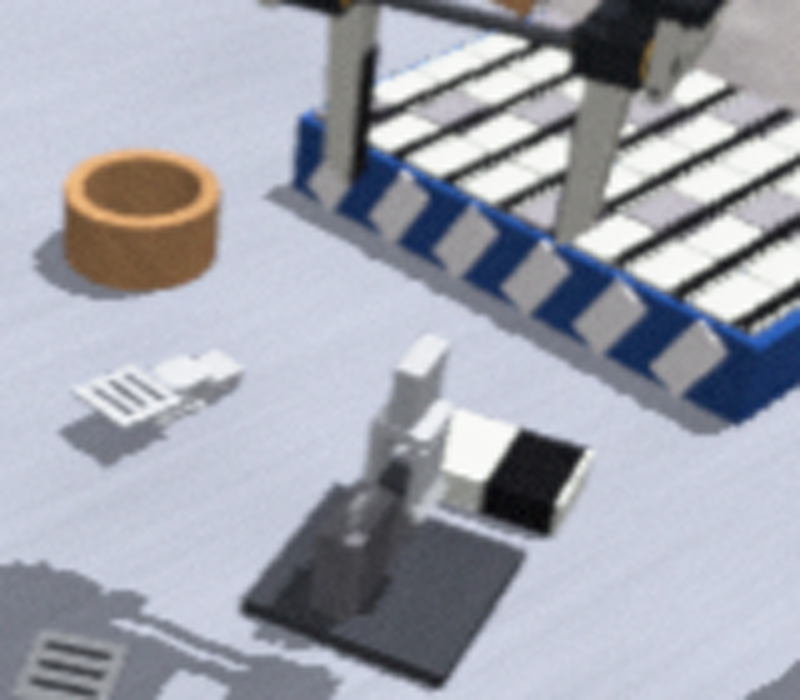

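```bash
python3 -c "
from h import *
o=ctrl.observe();M=R.from_rotvec(o['eef_rot']).as_matrix()
for y in (-.064,-.055,-.0465,0,.0465,.055,.064):
    P=o['tcp_pos']+M@[0,y,.022]; print(y,((proj('scene',P)[0]-[300,90]+.5)*5).round(), ((proj('top',P)[0]-[180,140]+.5)*5).round())
print(o['tcp_pos'],o['joint_velocities'].round(3))
"
```

```text
-0.064 [318. 165.] [321. 323.]
-0.055 [337. 170.] [313. 304.]
-0.0465 [354. 175.] [306. 285.]
0 [451. 203.] [268. 185.]
0.0465 [552. 232.] [230.  86.]
0.055 [571. 237.] [223.  68.]
0.064 [591. 243.] [216.  49.]
[0.57665231 0.24031628 0.24763949] [-0.061 -0.077  0.068 -0.018  0.013 -0.015]
```

```bash
python3 -c "
from h import *
o=ctrl.observe();print(o['tcp_pos'])
f=ctrl.grab_frame('scene');cv2.imwrite('pics/sc2.png',f[:,:,::-1]);crop('pics/sc2.png','pics/sc2c.png',350,75,450,175,8)
o=ctrl.observe();M=R.from_rotvec(o['eef_rot']).as_matrix();print(o['tcp_pos'])
for y in (-.064,-.0465,0,.0465,.064):
    P=o['tcp_pos']+M@[0,y,.022]; print(y,((proj('scene',P)[0]-[350,75]+.5)*8).round())
"
```

```text
[0.57665231 0.24031628 0.24763949]
[0.57619207 0.23830525 0.24878604]
-0.064 [103. 381.]
-0.0465 [160. 397.]
0 [315. 442.]
0.0465 [477. 489.]
0.064 [540. 507.]
```

View pics/sc2c.png

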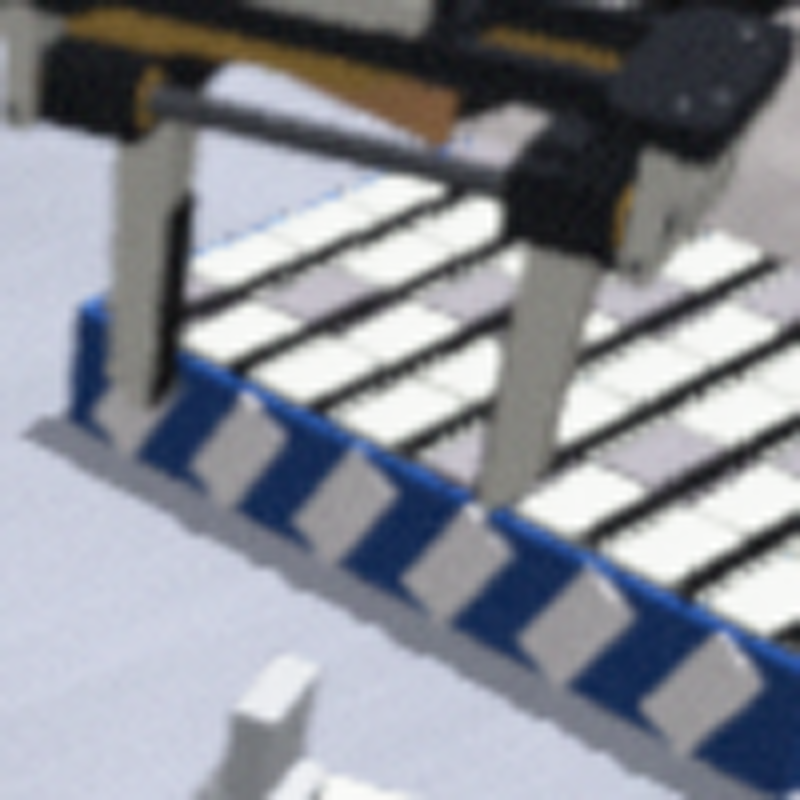

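```bash
python3 -c "
from h import *
S=lambda p:un(p,350,75,8)
u=S((277,687)); print(u,un((383,150),330,140,7)); print(at('scene',u-.7,.147))
q=[(232,710),(288,652),(320,662),(270,722)]
g=np.array([at('scene',S(p)-.7,.147)[:2] for p in q])
for i in range(4):
    d=g[(i+1)%4]-g[i]; print(' g',np.linalg.norm(d),np.degrees(np.arctan2(d[1],d[0])))
rel((0.575,0.238,0.136),22.5)
"
```

```text
[384.1875 160.4375] [384.28571429 161.        ]
[0.57340712 0.23711954 0.147     ]
 g 0.036041726873854 109.93476396173385
 g 0.010125931487835171 22.941576036905484
 g 0.03586374005171778 -67.51340830715317
 g 0.011732413601489088 -156.4259961875071
tcp [0.5762 0.2383 0.2488] tooly deg 22.63 z [-0.003  0.    -1.   ] F [ 0.69 -0.54 -0.7 ] M [-0.05 -0.08  0.04] w 0.0928 t 2.25 q6 [ 3.170e-01  4.790e-01  1.438e+00  1.000e-03  1.227e+00 -7.800e-02]
shift mm [  0.   -0.9 112.8] roll 0.002
```

```bash
python3 -m handwheel '1 0 -1 20 0; 1 0 -1 45 0; 1 0 -1 70 0; 1 0 -1 90 0; 1 0 -1 105 0; 0.4 0 -1 109 0; 0.4 0 -1 109 0'; python3 -c "
from h import *
f=ctrl.grab_frame('scene');cv2.imwrite('pics/sc3.png',f[:,:,::-1]);crop('pics/sc3.png','pics/sc3c.png',340,130,430,220,8)
rel((0.575,0.238,0.138),22.5)"
```

```text
time: 2.95
tcp_pos: [0.575, 0.2375, 0.14]
eef_rot: [-1.742, -2.611, 0.003]
force: [0.4, 0.3, 0.3]
gripper_width: 0.0812
tcp [0.5753 0.2377 0.1406] tooly deg 22.6 z [-2.1e-03  3.0e-04 -1.0e+00] F [0.7  0.25 0.16] M [ 0.   -0.09 -0.03] w 0.0775 t 3.0 q6 [ 3.170e-01  5.920e-01  1.539e+00  1.000e-03  1.013e+00 -7.800e-02]
shift mm [ 0.4 -0.2  2.6] roll 0.002
```

View pics/sc3c.png

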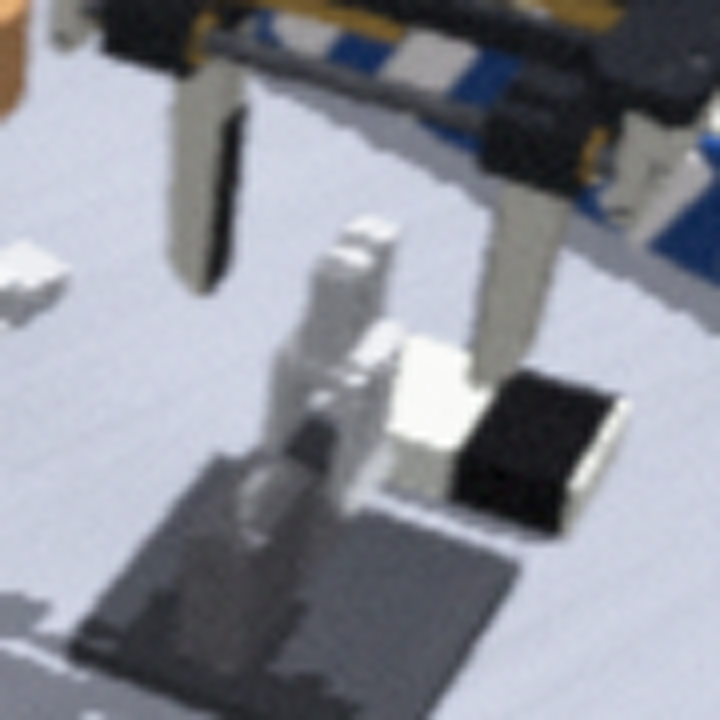

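```bash
python3 -m handwheel '0.3 0 0 2 0; 0.25 0 0 3 0; 0.22 0 0 3 0; 0.2 0 0 3 0; 0.18 0 0 3 0; 0.18 0 0 3 0; 0.18 0 0 3 0; 0.18 0 0 3 0;0.18 0 0 3 0'; python3 -c "
from h import *
f=ctrl.grab_frame('scene');cv2.imwrite('pics/sc4.png',f[:,:,::-1]);crop('pics/sc4.png','pics/sc4c.png',340,130,430,220,8)
rel((0.575,0.238,0.137),22.5)"
```

```text
time: 3.9
tcp_pos: [0.5753, 0.2377, 0.1376]
eef_rot: [-1.742, -2.612, 0.001]
force: [-0.0, 0.5, -0.0]
gripper_width: 0.0169
tcp [0.5752 0.2377 0.1376] tooly deg 22.6 z [-2.2e-03  3.0e-04 -1.0e+00] F [-0.4   0.13 -0.09] M [-0.04 -0.14  0.01] w 0.0168 t 3.95 q6 [ 3.170e-01  5.960e-01  1.541e+00  1.000e-03  1.007e+00 -7.800e-02]
shift mm [ 0.3 -0.1  0.6] roll 0.002
```

View pics/sc4c.png

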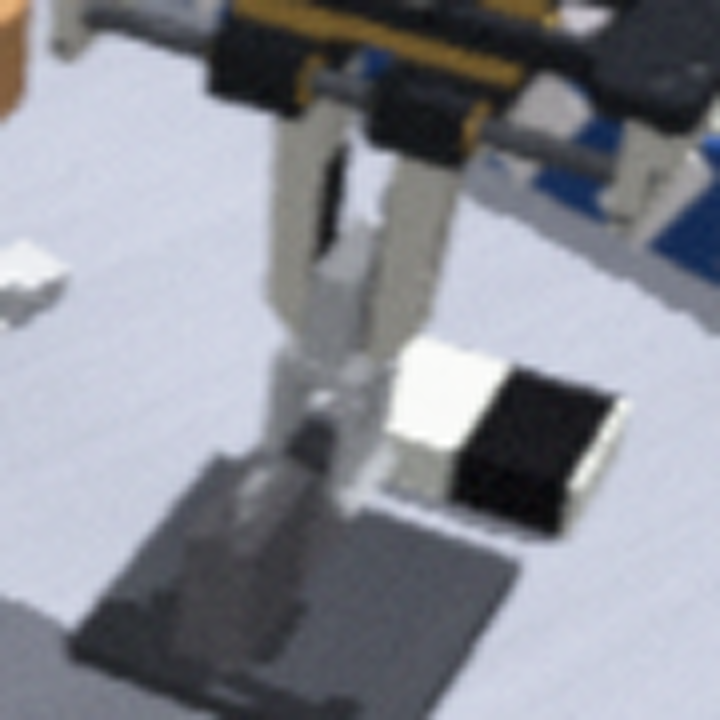

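```bash
python3 -m handwheel '0.18 0 0 1 0;0.18 0 0 1.5 0; 0.18 0 0 2 0;0.18 0 0 2 0'; python3 -m handwheel '0.18 0 0 1 0;0.18 0 0 1 0;0.18 0 0 1 0' ; python3 -c "
from h import *
rel((0.575,0.238,0.136),22.5)"
```

```text
time: 4.35
tcp_pos: [0.5752, 0.2377, 0.1355]
eef_rot: [-1.742, -2.612, 0.002]
force: [0.6, 0.2, -0.4]
gripper_width: 0.0165
time: 4.65
tcp_pos: [0.5754, 0.2378, 0.1352]
eef_rot: [-1.742, -2.612, 0.001]
force: [-1.5, -0.8, 6.2]
gripper_width: 0.0167
tcp [0.5754 0.2378 0.1352] tooly deg 22.61 z [-1.7e-03  4.0e-04 -1.0e+00] F [-1.5  -0.75  6.22] M [-0.19  0.32 -0.03] w 0.0167 t 4.65 q6 [ 3.170e-01  5.990e-01  1.542e+00  1.000e-03  1.002e+00 -7.800e-02]
shift mm [ 0.4 -0.3 -0.8] roll 0.002
```

```bash
python3 -m handwheel '0 0 0 -0.3 0;0 0 0 -0.3 0;0 0 0 -0.3 0;0 0 0 -0.3 0; 0 0 0 -0.3 0;0 0 0 -0.3 0' ; python3 -c "
from h import *
rel((0.575,0.238,0.136),22.5)"
```

```text
time: 5.25
tcp_pos: [0.5747, 0.2375, 0.1354]
eef_rot: [-1.741, -2.612, 0.004]
force: [-5.2, -1.8, 5.7]
gripper_width: 0.0141
tcp [0.5747 0.2375 0.1354] tooly deg 22.61 z [-3.5e-03 -3.0e-04 -1.0e+00] F [-5.15 -1.84  5.71] M [-0.63  1.28  0.06] w 0.0141 t 5.25 q6 [ 3.170e-01  5.980e-01  1.543e+00  1.000e-03  1.004e+00 -7.800e-02]
shift mm [ 0.4  0.4 -0.6] roll 0.002
```

```bash
python3 -m handwheel '0 0 -0.5 -3 0;0 0 -0.5 -10 0;0 0 -0.5 -20 0;0 0 -0.5 -32 0; 0 0 -0.5 -46 0;0 0 -0.5 -62 0;0 0 -0.5 -82 0;0 0 -0.5 -110 0;0 0 -0.5 -145 0;0 0 -0.5 -180 0' ; python3 -c "
from h import *
f=ctrl.grab_frame('scene');cv2.imwrite('pics/sc5.png',f[:,:,::-1])
rel((0.482,-0.2205,0.32),10.2)"
```

```text
time: 6.25
tcp_pos: [0.5753, 0.2375, 0.3185]
eef_rot: [-1.743, -2.613, -0.001]
force: [0.6, 0.4, -2.1]
gripper_width: 0.0137
tcp [0.5769 0.2381 0.3251] tooly deg 22.6 z [ 0.0078  0.0036 -1.    ] F [ 0.49 -0.13  4.17] M [ 0.02 -0.17 -0.03] w 0.0137 t 6.3 q6 [ 3.160e-01  4.190e-01  1.344e+00  1.000e-03  1.371e+00 -7.800e-02]
shift mm [-386.9 -263.9    2.8] roll 0.217
```

View pics/sc5.png

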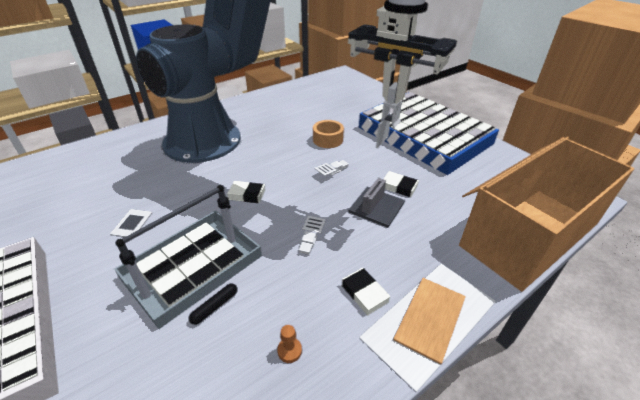

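```bash
python3 -m handwheel '0 -20 -13 -10 0.01;0 -62 -42 -20 0.03;0 -108 -73 -25 0.06;0 -154 -105 -25 0.09; 0 -200 -136 -25 0.12;0 -246 -168 -25 0.15;0 -290 -198 -25 0.18;0 -330 -225 -25 0.2;0 -362 -247 -25 0.217;0 -382 -262 -25 0.217' ; python3 -m handwheel '0 0 0 0 0;0 0 0 0 0'; python3 -c "
from h import *
rel((0.481,-0.2195,0.345),10.2)
f=ctrl.grab_frame('scene');cv2.imwrite('pics/sc6.png',f[:,:,::-1]);crop('pics/sc6.png','pics/sc6c.png',110,90,260,250,5)
f=ctrl.grab_frame('top');cv2.imwrite('pics/top6.png',f[:,:,::-1]);crop('pics/top6.png','pics/top6c.png',360,165,510,285,5)"
```

```text
time: 7.3
tcp_pos: [0.4813, -0.218, 0.3494]
eef_rot: [2.013, 2.402, 0.013]
force: [1.1, 0.9, -3.3]
gripper_width: 0.014
time: 7.5
tcp_pos: [0.4814, -0.2188, 0.3506]
eef_rot: [2.013, 2.398, 0.014]
force: [-0.6, 0.2, -1.9]
gripper_width: 0.0138
tcp [ 0.4814 -0.2188  0.3506] tooly deg 9.97 z [ 1.370e-02  4.000e-04 -9.999e-01] F [-0.59  0.18 -1.94] M [-0.03 -0.1   0.02] w 0.0138 t 7.5 q6 [-0.518  0.213  1.562  0.007  1.354 -0.694]
shift mm [-0.6 -0.6  5.6] roll -0.004
```

View pics/sc6c.png

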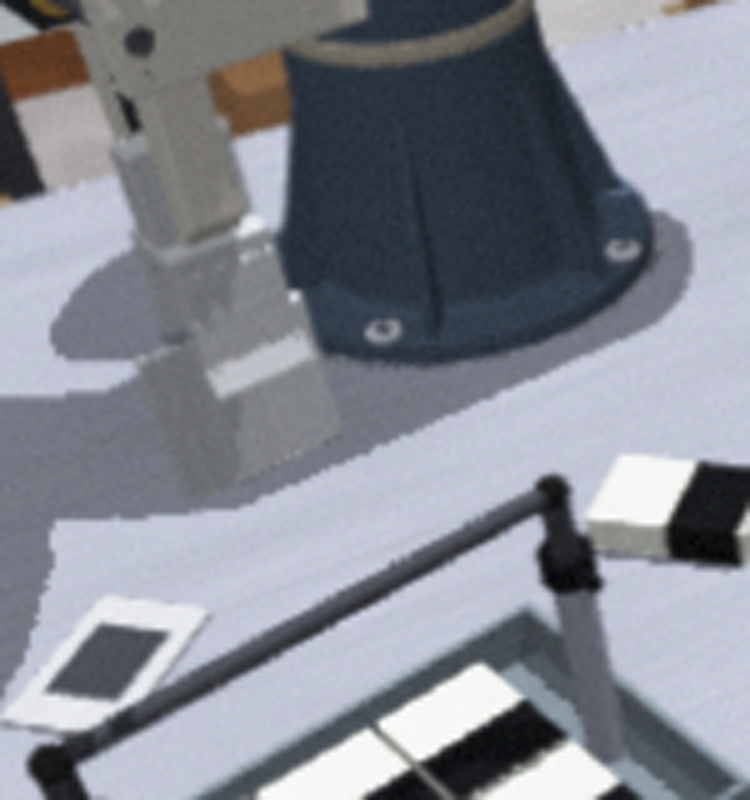

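View pics/top6c.png

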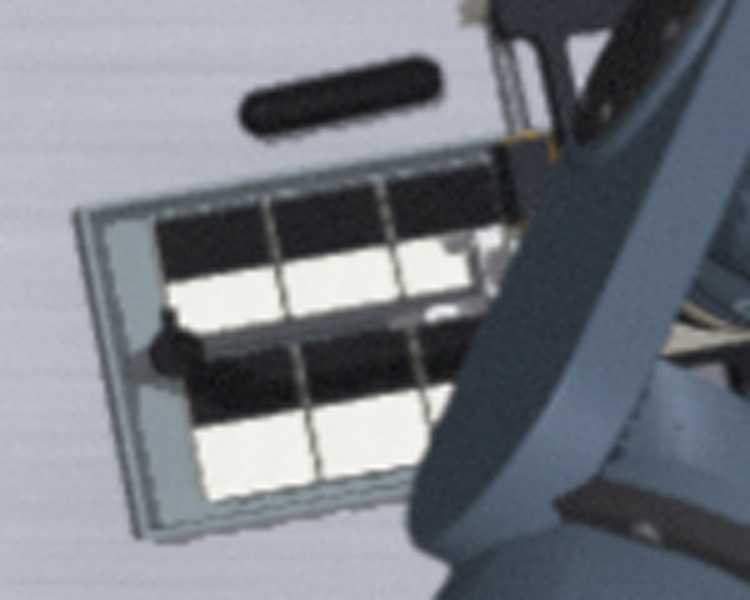

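```bash
python3 -c "
from h import *
crop('pics/top0.png','pics/tb.png',400,205,490,245,8)
crop('pics/scene0.png','pics/sb.png',125,180,225,255,8)"
```

```text
(no output)
```

View pics/tb.png

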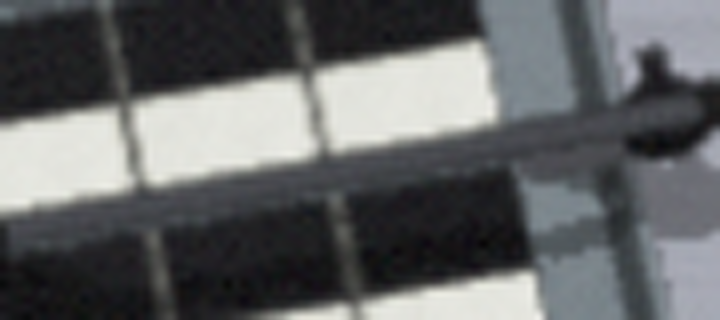

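View pics/sb.png

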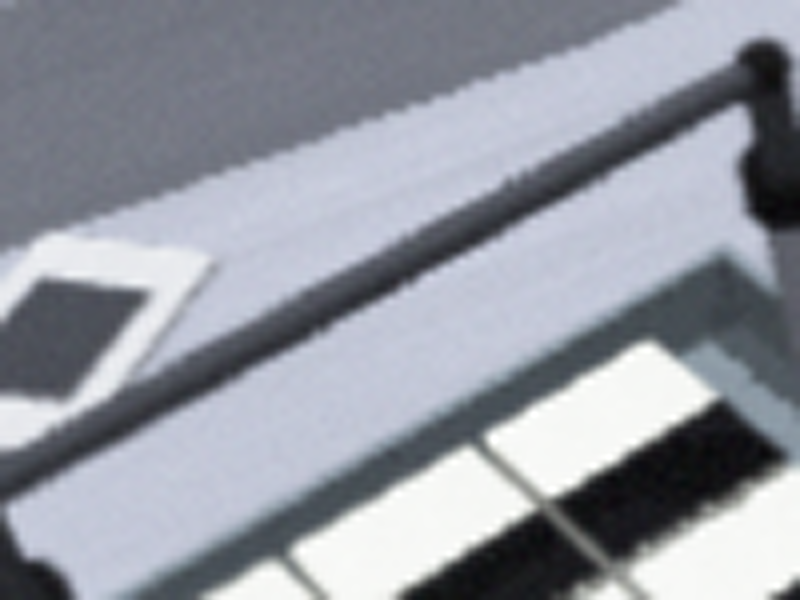

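```bash
python3 -c "
from h import *
T=lambda p:un(p,400,205,8);S=lambda p:un(p,125,180,8)
for c in (0,.7):
  o,a=ray('scene',S((150,395))-c);_,b=ray('scene',S((700,97))-c);n=np.cross(a,b)
  P=[]
  for p in [(100,213),(330,175),(580,132)]:
    q,v=ray('top',T(p)); P.append(q+v*(n@(o-q))/(n@v))
  P=np.array(P);print(P.round(4)); d=P[2]-P[0];print(np.degrees(np.arctan2(d[1],d[0])))
  u=d/np.linalg.norm(d); t=(np.array([.481,-.2195,0])-P[0])@u; print('pt on bar abeam of tote centre',P[0]+u*t)
# where tally axis is, and projections now
"
```

```text
[[ 0.4689 -0.149   0.1604]
 [ 0.48   -0.2138  0.1598]
 [ 0.4925 -0.2849  0.1594]]
-80.12536624633212
pt on bar abeam of tote centre [ 0.48135171 -0.22058759  0.15990407]
[[ 0.4687 -0.1486  0.1628]
 [ 0.4798 -0.2132  0.1621]
 [ 0.4923 -0.2842  0.1616]]
-80.12104608388303
pt on bar abeam of tote centre [ 0.4813024  -0.22089064  0.16215682]
```

```bash
python3 -c "
from h import *
rel((0.4803,-0.2195,0.270),9.9)"; python3 -m handwheel '0 0 -1 10 0;0 -1 -1 20 0; 0 -1 -1 35 0; 0 -1 -1 50 0;0 -1 -1 60 0;0 -1 -1 70 0;0 -1 -1 75 0;0 -1 -1 75 0;0 -1 -1 75 0'; python3 -c "
from h import *
rel((0.4803,-0.2195,0.25),9.9)
f=ctrl.grab_frame('scene');cv2.imwrite('pics/sc7.png',f[:,:,::-1]);crop('pics/sc7.png','pics/sc7c.png',120,140,220,240,8)
f=ctrl.grab_frame('top');cv2.imwrite('pics/top7.png',f[:,:,::-1]);crop('pics/top7.png','pics/top7c.png',410,190,490,250,9)"
```

```text
tcp [ 0.4817 -0.2173  0.3501] tooly deg 10.12 z [ 0.0127  0.0012 -0.9999] F [ 0.49 -0.22 -2.2 ] M [-0.04 -0.12  0.05] w 0.0137 t 7.6 q6 [-0.515  0.214  1.563  0.007  1.355 -0.694]
shift mm [-1.9 -2.8 80.1] roll 0.004
time: 8.5
tcp_pos: [0.482, -0.2184, 0.2755]
eef_rot: [2.011, 2.401, 0.014]
force: [0.1, 0.4, -1.8]
gripper_width: 0.014
tcp [ 0.482  -0.2184  0.2755] tooly deg 10.12 z [ 1.320e-02  8.000e-04 -9.999e-01] F [ 0.14  0.44 -1.77] M [-0.11 -0.1   0.02] w 0.014 t 8.5 q6 [-0.517  0.272  1.67   0.008  1.188 -0.696]
shift mm [-0.7 -2.2 25.5] roll 0.004
```

View pics/sc7c.png

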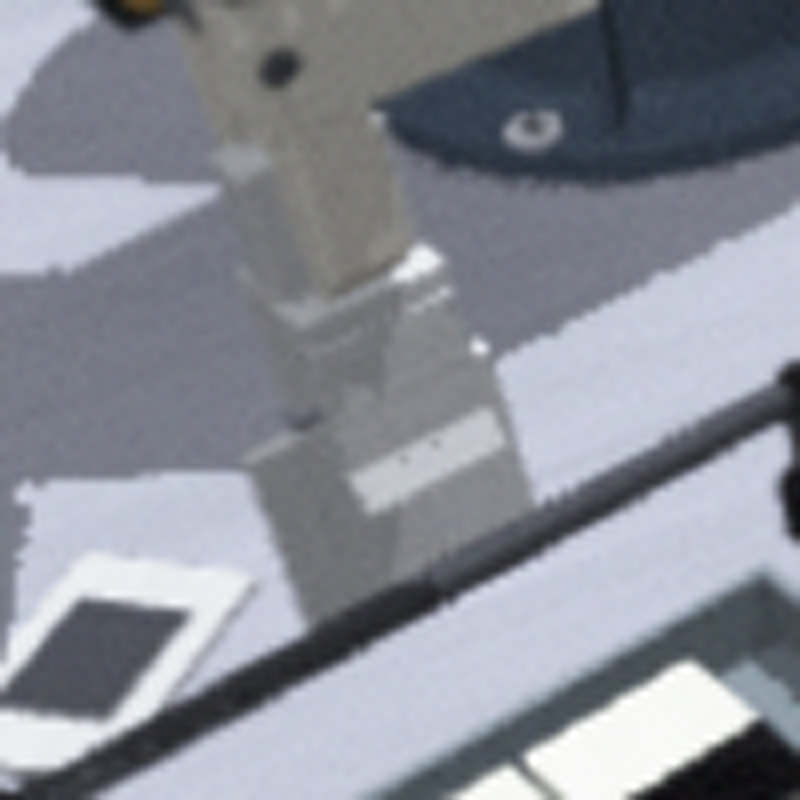

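View pics/top7c.png

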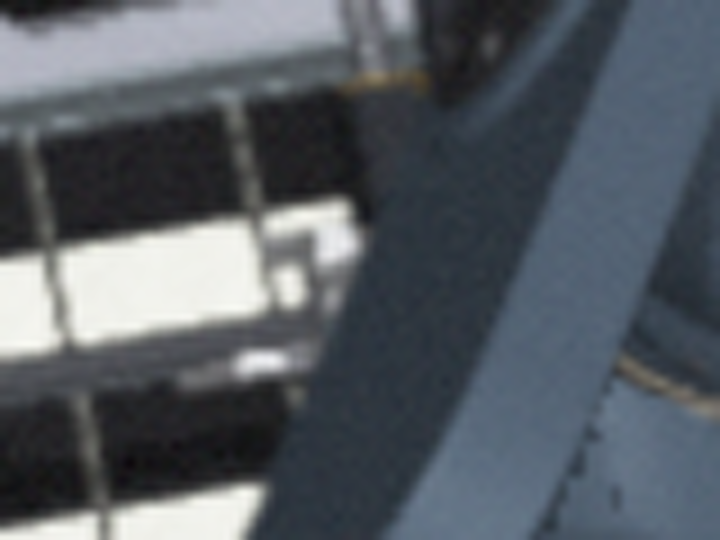

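```bash
python3 -m handwheel '0 0 -1 3 0;0 -1 -2 8 0; 0 -1 -2 16 0; 0 -1 -2 24 0;0 -1 -2 30 0;0 -1 -2 32 0;0 -1 -2 32 0'; python3 -c "
from h import *
rel((0.4805,-0.2195,0.23),9.9)
f=ctrl.grab_frame('scene');cv2.imwrite('pics/sc8.png',f[:,:,::-1]);crop('pics/sc8.png','pics/sc8c.png',120,160,220,250,8)"
```

```text
time: 9.3
tcp_pos: [0.4806, -0.2197, 0.2433]
eef_rot: [2.011, 2.402, 0.014]
force: [-0.0, 0.1, -2.4]
gripper_width: 0.0143
tcp [ 0.4806 -0.2197  0.2433] tooly deg 10.12 z [ 0.0129  0.001  -0.9999] F [-0.02  0.09 -2.4 ] M [ 0.   -0.11 -0.02] w 0.0143 t 9.3 q6 [-0.52   0.304  1.711  0.008  1.116 -0.701]
shift mm [ 0.3 -0.2 13.2] roll 0.004
```

View pics/sc8c.png

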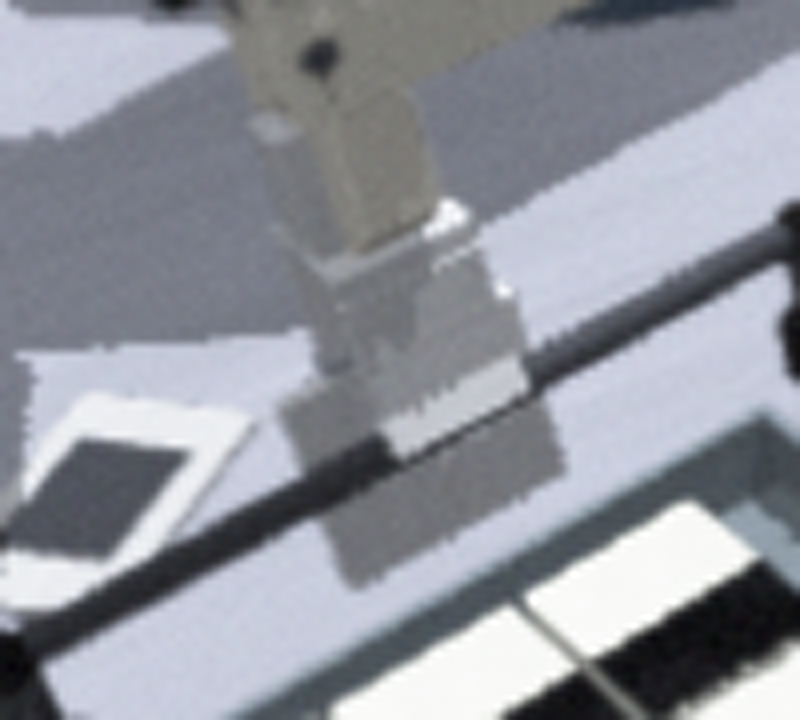

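```bash
for i in 1; do python3 -m handwheel '0 0 0 2 0;0 0 0 4 0; 0 0 0 6 0;0 0 0 7 0;0 0 0 7 0'; done; python3 -c "
from h import *
rel((0.4805,-0.2195,0.23),9.9)"
```

```text
time: 9.85
tcp_pos: [0.4808, -0.2198, 0.2365]
eef_rot: [2.011, 2.401, 0.014]
force: [-0.3, -0.5, -2.5]
gripper_width: 0.0136
tcp [ 0.4808 -0.2198  0.2365] tooly deg 10.12 z [ 1.320e-02  8.000e-04 -9.999e-01] F [-0.34 -0.45 -2.51] M [ 0.   -0.06 -0.04] w 0.0136 t 9.85 q6 [-0.52   0.311  1.719  0.008  1.1   -0.701]
shift mm [ 0.3 -0.3  6.5] roll 0.004
```

```bash
python3 -m handwheel '0 0 0 2 0;0 0 0 4 0; 0 0 0 5 0; 0 0 0 5 0';  python3 -m handwheel '0 0 0 2 0;0 0 0 4 0;0 0 0 5 0;0 0 0 5 0'
```

```text
time: 10.25
tcp_pos: [0.4808, -0.2197, 0.2313]
eef_rot: [2.011, 2.402, 0.014]
force: [-0.5, -0.2, -2.0]
gripper_width: 0.0138
time: 10.65
tcp_pos: [0.4808, -0.2197, 0.2261]
eef_rot: [2.011, 2.402, 0.014]
force: [-0.5, -0.1, -2.0]
gripper_width: 0.0137
```

```bash
python3 -c "
from h import *
rel((0.4805,-0.2195,0.22),9.9)
f=ctrl.grab_frame('scene');cv2.imwrite('pics/sc9.png',f[:,:,::-1]);crop('pics/sc9.png','pics/sc9c.png',120,160,220,250,8)"
```

```text
tcp [ 0.4808 -0.2197  0.2261] tooly deg 10.12 z [ 0.0128  0.001  -0.9999] F [-0.5  -0.08 -2.01] M [-0.07 -0.06 -0.03] w 0.0137 t 10.65 q6 [-0.52   0.323  1.73   0.008  1.078 -0.701]
shift mm [ 0.3 -0.3  6.1] roll 0.004
```

View pics/sc9c.png

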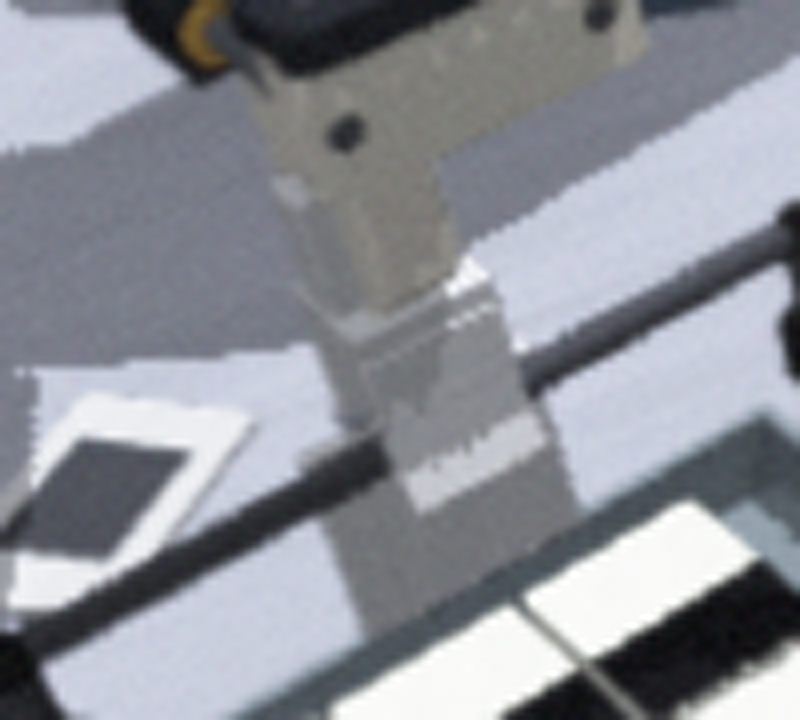

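```bash
for i in 1; do python3 -m handwheel '0 0 0 2 0;0 0 0 3 0; 0 0 0 4 0; 0 0 0 4 0'; done;  python3 -m handwheel '0 0 0 2 0;0 0 0 3 0;0 0 0 4 0;0 0 0 4 0'
```

```text
time: 11.1
tcp_pos: [0.4809, -0.2198, 0.2223]
eef_rot: [2.011, 2.401, 0.014]
force: [-0.5, -0.7, 0.7]
gripper_width: 0.0141
time: 11.5
tcp_pos: [0.4808, -0.2198, 0.2181]
eef_rot: [2.011, 2.402, 0.014]
force: [-1.2, -0.9, 1.4]
gripper_width: 0.0138
```

```bash
python3 -m handwheel '0 0 0 2 0;0 0 0 4 0; 0 0 0 4 0';  python3 -m handwheel '0 0 0 2 0;0 0 0 4 0;0 0 0 4 0'; python3 -m handwheel '0 0 0 2 0;0 0 0 4 0;0 0 0 4 0'; python3 -c "
from h import *
rel((0.4805,-0.2195,0.195),9.9)"
```

```text
time: 11.8
tcp_pos: [0.4805, -0.2197, 0.2136]
eef_rot: [2.012, 2.403, 0.013]
force: [-2.5, -1.6, 0.2]
gripper_width: 0.0138
time: 12.1
tcp_pos: [0.4804, -0.2196, 0.2092]
eef_rot: [2.012, 2.403, 0.013]
force: [-2.8, -0.5, -1.0]
gripper_width: 0.0142
time: 12.4
tcp_pos: [0.4803, -0.2195, 0.2048]
eef_rot: [2.012, 2.404, 0.013]
force: [-2.9, -0.9, -1.6]
gripper_width: 0.0137
tcp [ 0.4803 -0.2195  0.2048] tooly deg 10.13 z [ 0.0103  0.0018 -0.9999] F [-2.88 -0.93 -1.56] M [-0.18  0.53  0.04] w 0.0137 t 12.4 q6 [-0.52   0.349  1.752  0.008  1.033 -0.701]
shift mm [0.  0.1 9.8] roll 0.004
```

```bash
python3 -m handwheel '0 0 0 1.5 0;0 0 0 3 0; 0 0 0 3 0';  python3 -m handwheel '0 0 0 1.5 0;0 0 0 3 0;0 0 0 3 0'; python3 -c "
from h import *
f=ctrl.grab_frame('scene');cv2.imwrite('pics/sc10.png',f[:,:,::-1]);crop('pics/sc10.png','pics/sc10c.png',120,160,220,250,8)
rel((0.4805,-0.2195,0.195),9.9)"
```

```text
time: 12.7
tcp_pos: [0.4801, -0.2195, 0.2014]
eef_rot: [2.013, 2.404, 0.012]
force: [-2.7, -1.2, -2.3]
gripper_width: 0.0138
time: 13.0
tcp_pos: [0.4804, -0.2194, 0.1982]
eef_rot: [2.013, 2.404, 0.013]
force: [-0.0, 0.1, -1.8]
gripper_width: 0.0137
tcp [ 0.4805 -0.2194  0.1984] tooly deg 10.12 z [ 0.0105  0.002  -0.9999] F [-0.43 -0.29 -3.36] M [-0.04 -0.09  0.02] w 0.0135 t 13.05 q6 [-0.52   0.357  1.757  0.008  1.019 -0.701]
shift mm [-0.1 -0.   3.4] roll 0.004
```

View pics/sc10c.png

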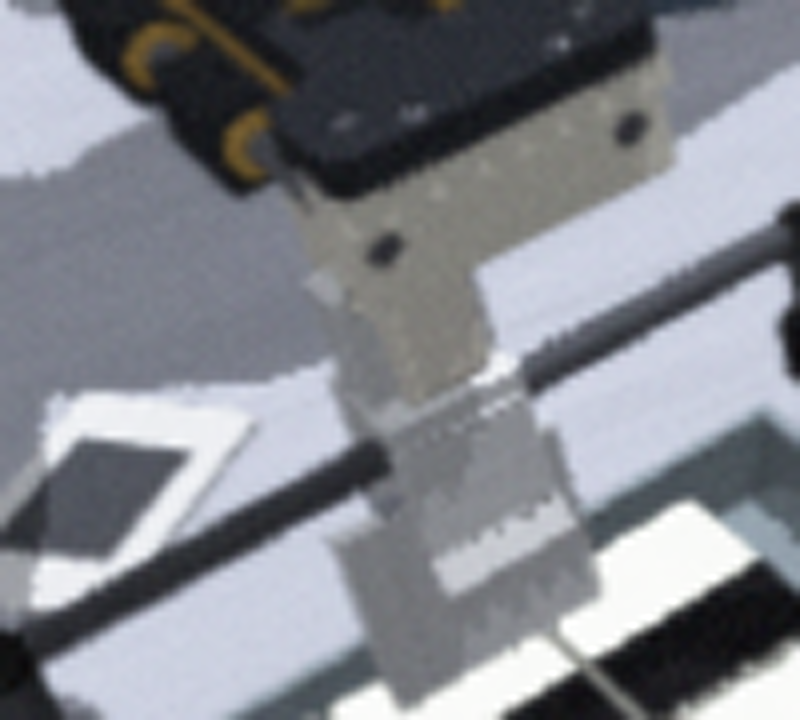

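```bash
python3 -m handwheel '0 0 0 -2 0;0 0 0 -5 0; 0 0 0 -8 0;0 0 0 -11 0;0 0 0 -13 0;0 0 0 -13 0;0 0 0 -13 0'; python3 -m handwheel '0 0 0 -1 0;0 0 0 -2 0;0 0 0 -2 0;0 0 0 -2 0'
```

```text
time: 13.75
tcp_pos: [0.4803, -0.2195, 0.2114]
eef_rot: [2.012, 2.404, 0.013]
force: [-0.8, 0.5, -2.1]
gripper_width: 0.0133
time: 14.15
tcp_pos: [0.4803, -0.2195, 0.2134]
eef_rot: [2.012, 2.404, 0.013]
force: [0.2, -0.2, -2.9]
gripper_width: 0.0139
```

```bash
python3 -m handwheel '0 0 0 -1 0;0 0 0 -2 0;0 0 0 -2 0;0 0 0 -2 0'; python3 -m handwheel '0 0 0 -1 0;0 0 0 -1.5 0;0 0 0 -1.5 0;0 0 0 -1.5 0'
```

```text
time: 14.55
tcp_pos: [0.4802, -0.2194, 0.2152]
eef_rot: [2.013, 2.404, 0.013]
force: [-0.1, 0.7, -5.3]
gripper_width: 0.0134
time: 14.95
tcp_pos: [0.4801, -0.2194, 0.2164]
eef_rot: [2.013, 2.404, 0.013]
force: [2.3, -0.8, -13.1]
gripper_width: 0.0138
```

```bash
python3 -m handwheel '0 0 0 0 0;0 0 0 0 0;0 0 0 0 0'; python3 -m handwheel '0 0 0 2 0;0 0 0 5 0;0 0 0 8 0;0 0 0 11 0;0 0 0 14 0;0 0 0 17 0;0 0 0 18 0;0 0 0 18 0;0 0 0 18 0'; python3 -m handwheel '0 0 0 0.5 0;0 0 0 1 0;0 0 0 1 0;0 0 0 1 0'; python3 -c "
from h import *
rel((0.4805,-0.2195,0.196),9.9)"
```

```text
time: 15.25
tcp_pos: [0.4801, -0.2194, 0.2163]
eef_rot: [2.013, 2.404, 0.013]
force: [1.6, -0.8, -11.1]
gripper_width: 0.0139
time: 16.15
tcp_pos: [0.4803, -0.2194, 0.1984]
eef_rot: [2.013, 2.404, 0.013]
force: [0.2, -0.1, -2.9]
gripper_width: 0.0138
time: 16.55
tcp_pos: [0.4803, -0.2194, 0.1974]
eef_rot: [2.013, 2.404, 0.013]
force: [-0.3, -0.0, -2.4]
gripper_width: 0.0139
tcp [ 0.4803 -0.2194  0.1974] tooly deg 10.12 z [ 0.0099  0.0023 -0.9999] F [-0.34 -0.03 -2.42] M [-0.01 -0.17 -0.02] w 0.0139 t 16.55 q6 [-0.52   0.358  1.758  0.008  1.017 -0.701]
shift mm [-0.2  0.1  1.4] roll 0.004
```

```bash
python3 -m handwheel '0 0 0 0.5 0;0 0 0 1 0;0 0 0 1 0;0 0 0 1 0';python3 -m handwheel '0 0 0 0.5 0;0 0 0 1 0;0 0 0 1 0;0 0 0 1 0'
```

```text
time: 16.95
tcp_pos: [0.4803, -0.2193, 0.1964]
eef_rot: [2.013, 2.404, 0.013]
force: [0.9, -0.1, -2.7]
gripper_width: 0.0139
time: 17.35
tcp_pos: [0.4803, -0.2193, 0.1953]
eef_rot: [2.013, 2.404, 0.013]
force: [0.0, 0.3, -2.8]
gripper_width: 0.0142
```

```bash
python3 -m handwheel '0 0 0 0.5 0;0 0 0 1 0;0 0 0 1 0;0 0 0 1 0';python3 -m handwheel '0 0 0 0.5 0;0 0 0 1 0;0 0 0 1 0;0 0 0 1 0'
```

```text
time: 17.75
tcp_pos: [0.4803, -0.2193, 0.1943]
eef_rot: [2.013, 2.404, 0.013]
force: [-0.4, 0.7, -2.9]
gripper_width: 0.014
time: 18.15
tcp_pos: [0.4804, -0.2194, 0.1936]
eef_rot: [2.013, 2.404, 0.013]
force: [-1.1, 0.9, 2.4]
gripper_width: 0.0136
```

```bash
python3 -m handwheel '0 0 0 -0.5 0;0.17 0 0 -0.5 0;0.2 0 0 -0.5 0;0.3 0 0 -1 0;0.4 0 0 -1 0;0.5 0 0 -1 0;0.6 0 0 -1 0;0.6 0 0 -1 0;0.6 0 0 -1 0'; python3 -c "
from h import *
f=ctrl.grab_frame('scene');cv2.imwrite('pics/sc11.png',f[:,:,::-1]);crop('pics/sc11.png','pics/sc11c.png',110,140,230,250,7)
rel((0.4805,-0.2195,0.33),9.9)"
```

```text
time: 19.05
tcp_pos: [0.4804, -0.2194, 0.1945]
eef_rot: [2.013, 2.404, 0.013]
force: [-0.3, 0.0, 0.4]
gripper_width: 0.0555
tcp [ 0.4804 -0.2194  0.1946] tooly deg 10.12 z [ 0.01    0.0023 -0.9999] F [-0.14 -0.16 -0.55] M [-0.05 -0.11  0.02] w 0.0555 t 19.1 q6 [-0.52   0.362  1.761  0.008  1.011 -0.701]
shift mm [-1.000e-01  1.500e+00 -1.354e+02] roll 0.004
```

View pics/sc11c.png

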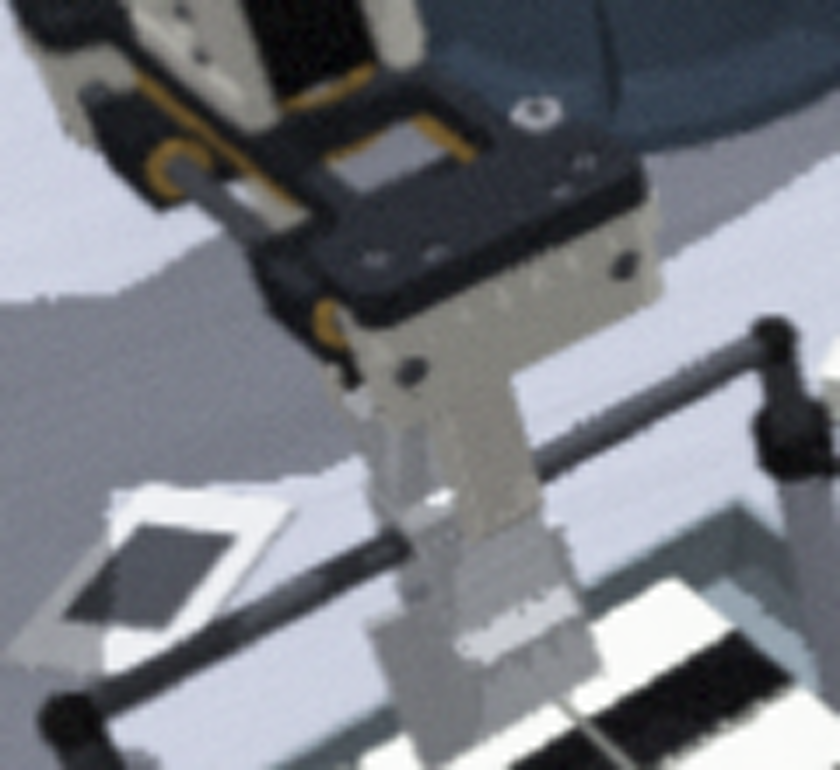

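The tally hangs from the bar near (470,560) in the crop, upright, with the fingers open on both sides. Next I withdraw straight up.

```bash
python3 -m handwheel '0.7 0 0 -4 0;0.7 0 0 -12 0;0.7 0 0 -25 0;0.7 0 0 -45 0;0.7 0 0 -70 0;0.7 0 0 -95 0;0.7 0 0 -120 0;0.7 0 0 -140 0;0.7 0 0 -150 0;0.7 0 0 -150 0'; python3 -m handwheel '0.7 -40 0 0 0;0.7 -80 0 0 0;0.7 -120 0 0 0;0.7 -150 0 0 0;0.7 -150 0 0 0;0.7 -150 0 0 0;0.7 -150 0 0 0;0.7 -150 0 0 0;0.7 -150 0 0 0;0.7 -150 0 0 0'; python3 -c "
from h import *
f=ctrl.grab_frame('scene');cv2.imwrite('pics/sc12.png',f[:,:,::-1]);crop('pics/sc12.png','pics/sc12c.png',110,170,270,330,5)
f=ctrl.grab_frame('top');cv2.imwrite('pics/top12.png',f[:,:,::-1])
rel((0.4805,-0.2195,0.33),9.9)"
```

```text
time: 20.1
tcp_pos: [0.4791, -0.2199, 0.3461]
eef_rot: [2.011, 2.402, 0.014]
force: [0.3, -0.3, -0.1]
gripper_width: 0.0651
time: 21.1
tcp_pos: [0.5056, -0.3671, 0.3466]
eef_rot: [2.01, 2.402, 0.014]
force: [0.0, -0.2, 0.1]
gripper_width: 0.0653
tcp [ 0.5056 -0.3673  0.3465] tooly deg 10.14 z [ 1.250e-02  8.000e-04 -9.999e-01] F [-0.15 -0.4   0.02] M [-0.01 -0.05  0.02] w 0.0649 t 21.2 q6 [-0.706  0.408  1.308  0.009  1.416 -0.885]
shift mm [149.9   1.2  16.3] roll 0.004
```

View pics/sc12c.png

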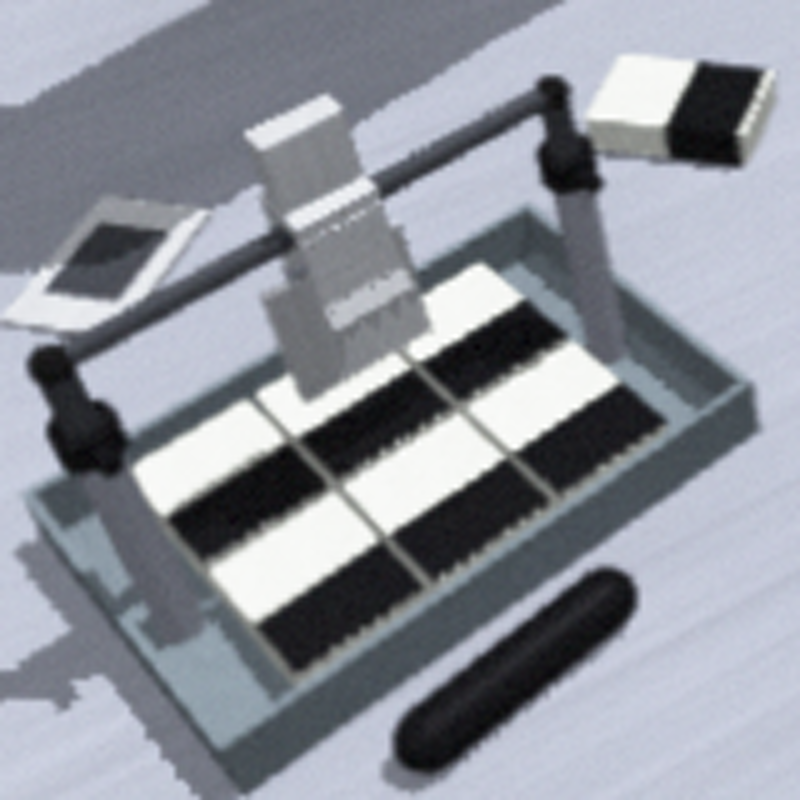

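View pics/top12.png

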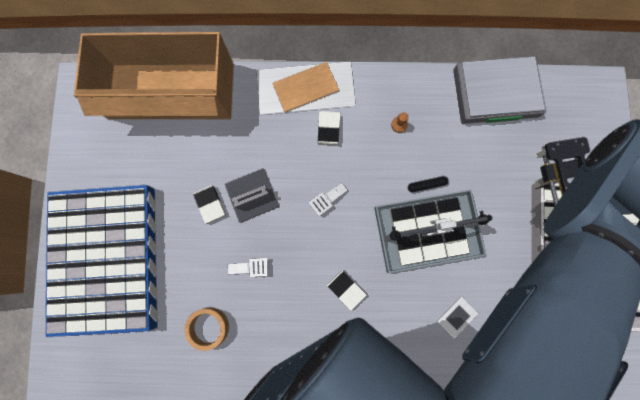

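The tally hangs upright from the middle of the bar (crop 330,240). In the top view, the packet (209,204) and the torch (428,184) have not moved. I'll wait about 2 s and check that it is still before handing in.

```bash
for i in 1 2; do python3 -m handwheel '0.7 0 0 0 0;0.7 0 0 0 0;0.7 0 0 0 0;0.7 0 0 0 0;0.7 0 0 0 0;0.7 0 0 0 0;0.7 0 0 0 0;0.7 0 0 0 0;0.7 0 0 0 0;0.7 0 0 0 0' | head -1; done; python3 -c "
from h import *
a=ctrl.grab_frame('scene').astype(int);b=ctrl.grab_frame('scene').astype(int);p=cv2.imread('pics/sc12.png')[:,:,::-1].astype(int)
s=np.s_[180:255,150:205]
print(abs(a-b)[s].mean(),abs(a-p)[s].mean(),abs(a-p)[s].max(), abs(a-p)[260:330,290:330].mean())
cv2.imwrite('pics/sc13.png',a[:,:,::-1]); print(ctrl.sign_off())"
```

```text
time: 22.2
time: 23.2
1.8522828282828283 1.8714343434343435 14 1.6257142857142857
the job is handed in; nothing more can be done
None[ WARN:0@2.290] global loadsave.cpp:1063 imwrite_ Unsupported depth image for selected encoder is fallbacked to CV_8U.
```

I took the tally from its rack and pushed it straight down onto the middle of the bail bar. I tugged it upwards, let it go and handed the job in at about 23 s.

- **Gate:** on the way in the gate gave about 3 N of side force. That force vanished near the roof, which I read as the gate flicking shut. I could not see the gate itself.
- **Tug:** going back up, the hook stopped on the bar after about 17 mm. It held a pull of 9 to 11 N, below the limit of about 20 N. The tug shows the catch held, but the gate's own angle was not measured.
- **Bar height:** I felt the roof touch with the tally's origin at about 0.159 m, which fits the 0.160 to 0.162 m measured in the pictures.
- **Final state:** the pictures show the tally hanging upright near the middle of the bar. Frames taken 2 s apart differ only by noise. In the pictures, the packet and torch have not moved, and the robot is clear of everything.

One small disagreement: the scene camera read about 0.7 px (about 2 mm) off the gripper, and I allowed for that. No check failed.

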